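# Jam the lock nut against the set stop nut of a blister-card press

## Robot

A 6-joint arm with a two-finger parallel gripper is mounted at the origin on a cart in front of the work surface, level with it; the furniture and walls round the work are solid. World frame = base frame: x ahead of the robot, y to its left, z up, the work surface at z = 0. Lengths are in mm, angles in rad, forces in N, time in s.
With the tool pointing down it reaches from about 300 to 775 mm from the base axis. Payload 14.6 kg.
Tool frame: the origin (TCP) lies between the finger pads; the fingertips stand 19 mm ahead of it and the grasp point (between the pads) is the TCP (manip.tcp_to_tips is the distance from the TCP to the fingertips, in mm); x points along the fingers, z is the direction in which the jaws open and shut, and the axes are right-handed (so a half turn about x gives the same grasp; the last joint's range is limited). The gripper opens to 94 mm and grips with 3 to 60 N. Pads are 16 mm wide; open, the fingers measure 119 mm over their backs; the gripper's body (75 mm by 177 mm) begins 78 mm behind the grasp point.
Start: joints at [1.165, 0.3, 1.521, -0, 1.321, -0.067], TCP at [182.793, 518.726, 224.446] pointing down, gripper open.
Joint ranges: [-3.03, 3.03], [-0.79, 2.21], [0.23, 2.52], [-1.04, 4.18], [0, 3.07], [-2.55, 2.55]. Speed limits (rad/s): [2.22, 2.22, 2.57, 3.14, 3.14, 3.14].

## Interface

Orientations are given as [roll, pitch, yaw] about the fixed x, y, z axes, in that order (R = Rz(yaw) Ry(pitch) Rx(roll)).
In Python, from cell import manip gives the robot as it stands.
- The arm moves only by the tool jog_arm, never from a script. Its argument "moves" is a list that holds one entry, the list of rows, each a list of 6 numbers: the shift along the world's x, y, z in mm, then the turn, a rotation vector about the world's x, y, z in degrees. In form: [[[dx, dy, dz, wx, wy, wz], ...]]. A call has 1 to 5 rows; each row shifts and turns the pose as measured when the row begins; what a row does not reach is not made up. A row lasts 1/10 s, in which the tool goes at most 50 mm and 8.59 degrees, less where a joint would pass 70% of its speed; a pose out of reach is approached as far as the arm can. A call is refused whole if a number of a shift passes 50 or a number of a turn 8.59, either way. A call with a gripper value outside its range is refused whole. "gripper" is the opening, from -1 (shut) to 1 (fully open), set as the call begins (left out, the last holds). The fingers move at their own pace and stop on an object; "squeeze" is the grip in N (left out, the last holds). Time passes only in rows, so rows that do not move let the fingers close. It gives the time, the measured TCP pose, the force and the opening at its end, in the units of the state.
- manip.read_state(): the state, without advancing time (a new reading comes with each control period).
- manip.camera(name): name is "scene" or "top" or "wrist"; returns (picture, depth): 400x640x3 uint8, blue, green, red; 400x640 float32, mm along the optical axis (not along the pixel's ray), 0 where there is no reading.
- manip.camera_params(name): a dict with "fx", "fy", "cx", "cy" (pixels), "rvec" (rotation vector, rad) and "tvec" (3), from world to camera coordinates, as OpenCV has them. Camera axes: x right, y down, z forward; pixel columns grow to the right and rows downward; lengths in mm; the calibration is good to about 2 mm. The wrist camera is an equidistant fisheye: a pixel r from the principal point sees the ray r / f radians off the axis. A picture is of the moment at which its call begins: read the wrist's pose just before it. camera_params takes no time and is no camera call; for the wrist camera it gives the pose at the moment of the call.
- manip.sign_off(): hands the job in, once; it reports no verdict.
The state is a dict: "clock": time; "joints": joint angles; "qd": joint speeds; "effort": joint torques, N m; "eef_pos": TCP position; "eef_rot": TCP orientation; "wrist_force": force on the tool from outside, world axes, zero at the start; "moment": the same for the moment, N m; "finger_gap": finger opening in mm.
Only numpy, scipy, OpenCV 4.12 (cv2) and the standard library are available. Lean on these libraries where they do the work, as an engineer would, in place of code of your own. Each camera call takes 0.05 s, during which the arm holds its last target. There are 200 camera calls.

## Task

The brass stop nut on the threaded post of the blister-card press has been set for today's cards. With its cross bar, run the blue lock nut above it down the post until it meets the white washer on the stop nut, then tighten it firmly so that the two nuts are jammed and stay tight when you let go, but not so hard that the stop nut is dragged round off its setting. Leave the other things on the table where they are.

Things in the scene. Friction and masses are not known exactly. Their poses are not given: they have to be found in the camera images.
- lock_nut: Blue lock nut on the upright threaded post: hexagonal hub 34 mm across flats, 20 mm high, with a steel tommy bar through it, 10 mm thick, sticking out 56 mm from the post's axis both ways to black end balls (14 mm). Origin on the post's axis, half-way up hub and bar; x along the bar, z up. Turned clockwise seen from above it goes down 20 mm a turn (3.18 mm per rad); it cannot come off.
- post_top (a point): Top of the 16 mm thick post, 88 mm above the table. The lock nut runs at a steady 0.15 N m (4 N pushed sideways on its bar 40 mm from the axis) until it meets the washer after 0.8 to 4 rad; then the torque climbs over half a radian or more. 0.5 to 0.6 N m (12 to 15 N there) is firm and stays tight when let go, under 0.45 is too loose, from about 0.75 (19 N) the stop nut is dragged round.
- post_foot (a point): Point on the post's axis at the top of the grey base plate (130x220 mm, fixed, its top 16 mm above the table), under the dark boss, 42 mm wide, 12 mm high. z up; +y towards the nest with the blister card, +x towards the opened pressing plate, which stands 60 mm or more from the post, up to 95 mm above the table.
- stop_nut (a joint): Turn of the brass stop nut on the post, rad; 0 as set, positive clockwise seen from above; must stay within 0.1. 26 mm across flats, 12 mm high. A loose white washer (31 mm wide, 3 mm) lies on it and stays between the nuts. Clear gap from washer to lock nut at the start 2.5 to 13 mm; heights of stop nut and washer are not measured: feel for contact.
- amber_vial: Bystander: open amber vial, 36 mm wide, 84 mm high, standing loose on the table. Origin at the centre of its underside.
- paper_cup_1: Bystander: small pleated paper dose cup, 38 mm wide, 29 mm high, loose. Origin at the centre of its underside.
- paper_cup_2: Bystander: second such dose cup, 37 mm wide, 29 mm high, loose. Origin at the centre of its underside.
- white_cap: Bystander: white vial cap, 37 mm wide, 11 mm high, loose. Origin at the centre of its underside.
- blue_marker: Bystander: blue marker pen lying loose, 138 mm long, 14 mm thick. Origin at the centre of its underside.

How it is judged:
By the outcome, as a careful person would: the job done as asked, in the order asked, and still so for the second after the job is handed in, with the robot touching nothing.
It also fails if it takes over 72 s, if anything falls off the work surface, if the arm or the gripper's body presses on something with over 40 N, if the wrist force passes 120 N, or if a joint passes its speed limit or range.

## Working session

There is one attempt and no reset: what is moved stays moved. The work goes in short steps, Python scripts to look and compute and a tool call to move; the robot and the scene stay as the last step left them, time stands still between calls to the robot, and variables do not carry over. Pictures are saved under pics/ and viewed, about 8 in all and at most 12, crops included, and the job is handed in when it is done.

Besides the shell and the picture viewer there is one more tool, called after "Emit:" in YAML: its name, and indented under it one key for each argument. jog_arm: Moves the arm, as the interface text tells. Its arguments: {"type":"object","properties":{"moves":{"type":"array","items":{"type":"array","items":{"type":"array","items":{"type":"number"}}}},"gripper":{"type":"number"},"squeeze":{"type":"number"}},"required":["moves"]}

```bash
mkdir -p pics; ls
cat > h.py <<'E'
import numpy as np, cv2
from cell import manip
def cam(n):
    p=manip.camera_params(n); im,d=manip.camera(n); return im,d,p
def world(p,u,v,z):
    R=cv2.Rodrigues(np.array(p['rvec'],float))[0]; t=np.array(p['tvec'],float).ravel()
    c=np.stack([(u-p['cx'])/p['fx']*z,(v-p['cy'])/p['fy']*z,z],-1)
    return (c-t)@R
def proj(p,X):
    K=np.array([[p['fx'],0,p['cx']],[0,p['fy'],p['cy']],[0,0,1.]])
    return cv2.projectPoints(np.array(X,float).reshape(-1,1,3),np.array(p['rvec'],float),np.array(p['tvec'],float),K,None)[0][:,0]
E
python3 - <<'E'
from h import *
print(manip.read_state())
for n in ("top","scene"):
    im,d,p=cam(n); cv2.imwrite(f"pics/{n}0.png",im); np.savez(f"{n}0.npz",im=im,d=d); print(n,p)
E
```

```text
pics
{'clock': 0.0, 'joints': array([ 1.16536148e+00,  3.00450767e-01,  1.52156697e+00,  1.27868635e-05,
        1.32068464e+00, -6.66125446e-02]), 'qd': array([-0.00013713, -0.00055383,  0.000278  ,  0.00233614, -0.00161995,
        0.00054606]), 'effort': array([-3.48988069e-03, -5.31794751e+01, -3.52736771e+01,  7.06623774e-02,
        2.43997585e-02, -8.42062036e-05]), 'eef_pos': array([182.72193139, 518.51526741, 223.9034367 ]), 'eef_rot': array([ 3.06381975,  1.56968653, -1.98739471]), 'wrist_force': array([ 1.02718979, -0.29073999, -0.37262479]), 'moment': array([-0.01361805, -0.00270655,  0.04033084]), 'finger_gap': 93.70614481109526}
top {'fx': 384.4466008062216, 'fy': 384.4466008062216, 'cx': 324.5747414688513, 'cy': 195.4766331001396, 'rvec': array([ 2.12517307, -2.12251821,  0.20647776]), 'tvec': array([ -9.55232081, 535.76838805, 998.1791974 ])}
scene {'fx': 471.65417121685385, 'fy': 471.65417121685385, 'cx': 328.8212153564748, 'cy': 196.1879998638449, 'rvec': array([ 2.23908859, -0.99576888,  0.40296771]), 'tvec': array([-354.16369964,  340.00868125, 1316.43660962])}
```

View pics/top0.png

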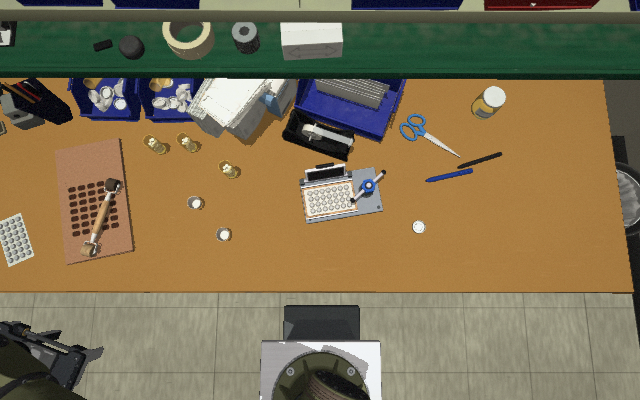

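View pics/scene0.png

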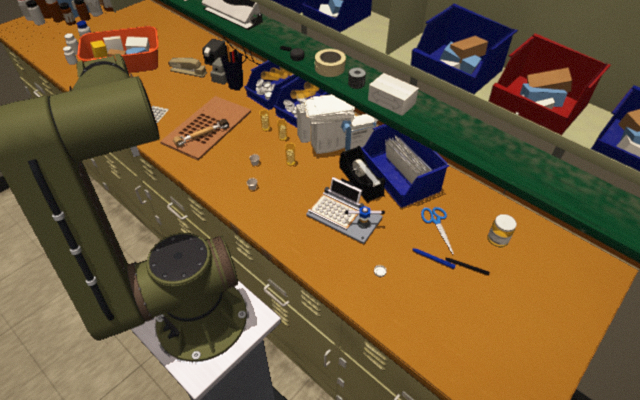

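The top view shows the press at about (342,195) with the nut at (368,185). Its bar runs from (354,199) to (383,173), and the opened plate is at (325,172). Next I'll crop and measure.

Run:
```python
from h import *
z=np.load("top0.npz"); p=manip.camera_params("top")
im,d=z['im'],z['d']
cv2.imwrite("pics/topc.png",cv2.resize(im[150:235,290:410],None,fx=6,fy=6,interpolation=cv2.INTER_CUBIC))
v,u=np.mgrid[150:235,290:410]; W=world(p,u,v,d[150:235,290:410])
for n,(a,b) in dict(post=(368,185),e1=(354,199),e2=(383,173),plate=(325,172),c1=(302,187),c2=(309,222),c3=(382,209),c4=(374,167)).items(): print(n,W[b-150,a-290].round(1))
np.set_printoptions(linewidth=250,suppress=True)
print(W[16:56:2,56:100:2,2].round().astype(int))
```

```text
post [ 557.  -123.5   88.6]
e1 [521.6 -87.   76.1]
e2 [ 592.6 -166.    77.3]
plate [596.4  -9.9  72.1]
c1 [564.9  54.4  24.9]
c2 [467.   34.2  18. ]
c3 [ 503.9 -169.9   17.3]
c4 [ 626.6 -151.    12.8]
[[  -2   -1   -2   -3    0   -2    6    2   -3    0    0   -1    0    2    2   -2   -2   -2    4    0   -2   -1]
 [  -2   -3    4   -1   -2    1    1   -1    3   16   15   13   19   21   18   -1    1   -1   -1    1   -1   -2]
 [   0   -1   -1   14   16   17   16   21   13   14   15   17   16   15   17   -1    0   -3   77   77   -1    1]
 [  18   40   36   17   14   19   16   17   21   17   18   14   18   15   17   -2   -1   -3   76   79    1    0]
 [  35   38   36   17   15   16   19   15   13   13   18   18   14   14   18    2   73   79   73   77    1    5]
 [  14   33   33   16   14   18   15   17   17   19   15   18   17   13   19   76   77   74   -3    3    1    2]
 [  14   17   18   16   18   20   17   21   17   16   11   15   16   12   75   75   75    0    5    1   -1    0]
 [  24   23   23   15   17   16   17   18   16   83   78   82   82   77   77   76   -1    1    1   -3    1  
[... 661 characters left out ...]
    2    0    1    3]
 [  28   22   20   23   19   78   77   79   25   27   25   28   23   19   17   17   16    1    0   -1    0    1]
 [  22   25   24   26   79   78   77   14   21   24   24   24   17   17   16   14   17   15    2    2    0    1]
 [  25   28   26   79   76   78   17   10   17   16   15   16   16   15   16   17   18   14    0    1   -1    0]
 [  26   25   76   78   78   15   16   17   18   19   16   17   14   16   14   18   13   19    0    0    1    0]
 [  21   21   19   76   21   24   12   18   17   16   14   12   16   12   16   16   14   15    5    4    2    0]
 [  18   28   25   20   23   23   16   16   14   16   15   16   16   16   17   18   15   13    1   -3   -3   -1]]
```

View pics/topc.png

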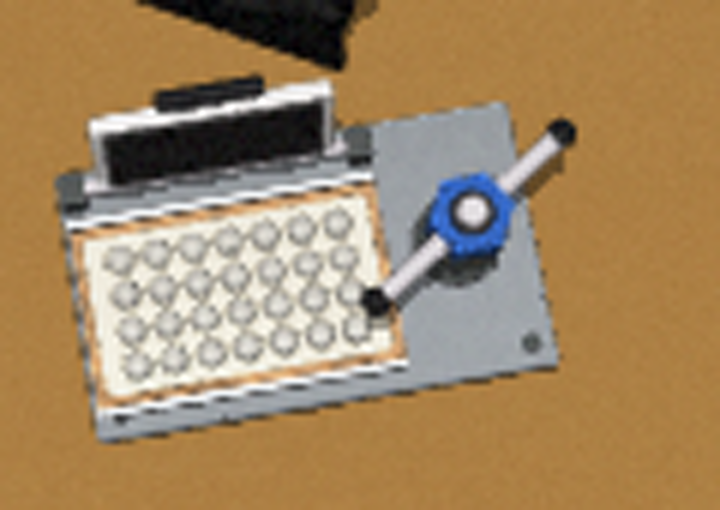

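The crop shows the hub at about (470,215), with the end balls at (375,300) and (562,132). The plate's right end is at (330,85). The ball end at -50° can sweep clockwise over the free side, so I'll use that one. Next I'll refine the axis and work out the yaw.

```bash
cat >> h.py <<'E'
from scipy.spatial.transform import Rotation as Ro
def atz(p,uv,z):
    R=cv2.Rodrigues(np.array(p['rvec'],float))[0]; t=np.array(p['tvec'],float).ravel()
    C=-R.T@t; r=R.T@np.array([(uv[0]-p['cx'])/p['fx'],(uv[1]-p['cy'])/p['fy'],1]); return C+r*(z-C[2])/r[2]
def tool():
    s=manip.read_state(); R=Ro.from_euler('xyz',s['eef_rot']).as_matrix(); j=R[:,2]
    return s,R,np.degrees(np.arctan2(j[1],j[0]))
E
python3 - <<'E'
from h import *
z=np.load("top0.npz"); p=manip.camera_params("top")
im,d=z['im'].astype(int),z['d']
v,u=np.mgrid[150:235,290:410]; W=world(p,u,v,d[150:235,290:410]); c=im[150:235,290:410]
blue=(c[...,0]>c[...,2]+50)&(W[...,2]>76)&(W[...,2]<92)
print('blue',blue.sum(),atz(p,(u[blue].mean(),v[blue].mean()),82.5),np.median(W[blue],0))
hi=(W[...,2]>69)&(W[...,2]<90)&(abs(W[...,0]-557)<80)&(W[...,1]<-75)&(W[...,1]>-180)
q=np.stack([u[hi],v[hi]],-1).astype(float)
bal=hi&(c.sum(-1)<160)
for s in (-1,1):
    m=bal&((u-368)*s>8); print('ball',m.sum(),atz(p,(u[m].mean(),v[m].mean()),76) )
P=np.array([atz(p,a,76)[:2] for a in q]); bar=P[(np.hypot(*(P-[557,-125]).T)>24)]
m=bar.mean(0); e=np.linalg.svd(bar-m)[2][0]; t=(bar-m)@e; print('bar mid',m+e*(t.max()+t.min())/2,'len',t.ptp() if hasattr(t,'ptp') else t.max()-t.min(),'ang',np.degrees(np.arctan2(e[1],e[0])))
g=(c.min(-1)>110)&(np.hypot(W[...,0]-557,W[...,1]+125)<9);print('posttop',g.sum(),atz(p,(u[g].mean(),v[g].mean()),88))
s,R,a=tool(); print(R.round(3),a, np.degrees(s['joints']))
pl=(W[...,2]>45)&(W[...,1]>-100)&(W[...,0]>560); print('plate',W[pl].min(0),W[pl].max(0))
E
```

```text
blue 100 [ 557.0239317  -124.00170639   82.5       ] [ 555.98493216 -124.04692197   81.97918828]
ball 15 [519.03696317 -81.84965703  76.        ]
ball 14 [ 597.27717317 -167.44281663   76.        ]
bar mid [ 557.38251007 -123.95723914] len 125.96769710674289 ang 132.2549975004061
posttop 22 [ 557.58517283 -124.34033908   88.        ]
[[-0.    -0.943  0.332]
 [-0.001  0.332  0.943]
 [-1.     0.    -0.001]] 70.58761105507163 [ 6.67725376e+01  1.72110758e+01  8.71769591e+01 -7.05011678e-04
  7.56693486e+01 -3.81489709e+00]
plate [580.71255579 -67.17755836  45.05731606] [666.46399654  44.73134772  95.64827108]
```

Emit:
jog_arm:
  moves:
    - [[24,-40,-2,0,0,-1.7],[24,-40,-2,0,0,-1.7],[24,-40,-2,0,0,-1.7],[24,-40,-2,0,0,-1.7],[24,-40,-2,0,0,-1.7]]
  gripper: -0.3

```text
clock: 0.6
eef_pos: [302.4, 314.1, 211.4]
eef_rot: [2.9, 1.567, -2.297]
wrist_force: [0.8, 0.2, -0.3]
finger_gap: 57.7
```

Emit:
jog_arm:
  moves:
    - [[24,-40,-2,0,0,-1.7],[24,-40,-2,0,0,-1.7],[24,-40,-2,0,0,-1.7],[24,-40,-2,0,0,-1.7],[24,-40,-2,0,0,-1.7]]

```text
clock: 1.1
eef_pos: [424.7, 104.8, 200.9]
eef_rot: [2.918, 1.567, -2.433]
wrist_force: [1.1, 1.0, 0.4]
finger_gap: 33.4
```

Emit:
jog_arm:
  moves:
    - [[24,-40,-2,0,0,-1.7],[24,-40,-2,0,0,-1.7],[24,-40,-2,0,0,-1.7],[24,-40,-2,0,0,-1.7],[24,-40,-2,0,0,-1.7]]

```text
clock: 1.6
eef_pos: [547.4, -105.3, 189.8]
eef_rot: [2.722, 1.567, -2.785]
wrist_force: [-0.5, 1.4, 0.4]
finger_gap: 32.8
```

Emit:
jog_arm:
  moves:
    - [[18,-24,-20,0,0,-1.5],[18.5,-24.5,-20,0,0,-1.5],[0,0,0,0,0,0]]

```text
clock: 1.9
eef_pos: [585.9, -161.1, 146.4]
eef_rot: [2.64, 1.565, -2.927]
wrist_force: [-0.3, 0.9, -1.1]
finger_gap: 32.8
```

Run:
```python
from h import *
s,R,a=tool(); print(s['eef_pos'],R.round(3).tolist(),a,s['joints'],s['wrist_force'],s['moment'])
p=manip.camera_params('wrist'); im,d=manip.camera('wrist'); cv2.imwrite('pics/w1.png',im)
im,d,p=cam('scene'); u,v=proj(p,[[557,-124,70]])[0].astype(int); cv2.imwrite('pics/s1.png',cv2.resize(im[v-60:v+50,u-80:u+80],None,fx=5,fy=5,interpolation=cv2.INTER_CUBIC))
```

```text
[ 585.90742689 -161.05328075  146.35142877] [[-0.005, -0.656, 0.755], [-0.001, 0.755, 0.656], [-1.0, 0.003, -0.005]] 41.015088939057556 [-0.32737168  0.49946854  1.43052396 -0.00295856  1.21621035 -1.04218031] [-0.33974866  0.91261407 -1.09555554] [-0.05554628  0.06781842  0.03964543]
```

View pics/w1.png

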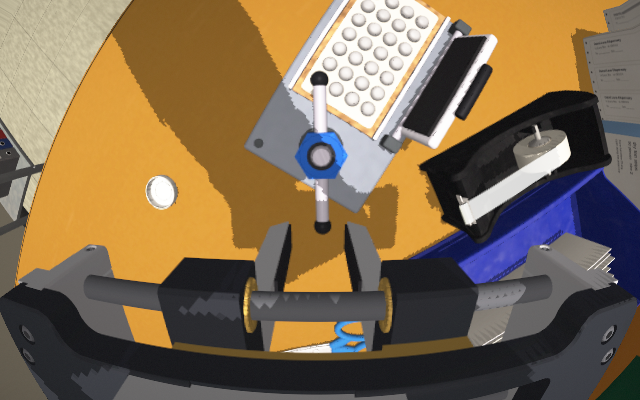

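The wrist view shows the bar in line with the centre between the fingers: balls at (320,78) and (322,226), hub at (321,156), fingers at (275,240) and (360,240). I'll descend over the bar.

Emit:
jog_arm:
  moves:
    - [[-1.5,7.3,-25,0,0,1.3],[0,0,-25,0,0,0],[0,0,-20,0,0,0],[0,0,0,0,0,0]]

```text
clock: 2.4
eef_pos: [584.1, -147.6, 82.0]
eef_rot: [-1.507, 1.566, -0.76]
wrist_force: [0.5, 0.9, 0.6]
finger_gap: 32.7
```

Emit:
jog_arm:
  moves:
    - [[0,0,0,0,0,0],[0,0,0,0,0,0],[0,0,0,0,0,0]]
  gripper: -0.68
  squeeze: 10

```text
clock: 2.7
eef_pos: [584.6, -146.8, 86.1]
eef_rot: [-1.421, 1.563, -0.671]
wrist_force: [-3.8, -3.7, -3.9]
finger_gap: 15.6
```

```bash
cat >> h.py <<'E'
A=np.array([557.5,-124.2])
def rep():
    s,R,a=tool(); r=s['eef_pos'][:2]-A; F=s['wrist_force']; M=s['moment']
    print('t',round(s['clock'],2),'pos',s['eef_pos'].round(1),'rad',np.hypot(*r).round(1),'ang',np.degrees(np.arctan2(r[1],r[0])).round(1),'jaw-90',round(a-90,1),'j6',s['joints'][5].round(2),'gap',round(s['finger_gap'],1),'F',F.round(1),'M',M.round(3),'T_F',((r[0]*F[1]-r[1]*F[0])/1000).round(3),'T_FM',((r[0]*F[1]-r[1]*F[0])/1000+M[2]).round(3))
E
python3 -c "
from h import *
rep()"
```

```text
t 2.7 pos [ 584.6 -146.8   86.1] rad 35.3 ang -39.9 jaw-90 -47.1 j6 -1.05 gap 15.6 F [-3.8 -3.7 -3.9] M [-0.826  0.711  0.084] T_F -0.187 T_FM -0.103
```

Emit:
jog_arm:
  moves:
    - [[-0.2,-7,-11,0,0,0],[0,0,0,0,0,0]]

```text
clock: 2.9
eef_pos: [585.2, -154.3, 76.1]
eef_rot: [-1.279, 1.56, -0.529]
wrist_force: [0.2, -1.2, 0.2]
finger_gap: 15.0
```

```bash
cat >> h.py <<'E'
def plan(step,n,z,lead=0,rad=40):
    """rows turning n x step deg clockwise from the present pose, ending at height z"""
    s,R,a=tool(); r=s['eef_pos'][:2]-A; ph=np.degrees(np.arctan2(r[1],r[0]))
    cur=np.array([*s['eef_pos']]); z0=cur[2]; ja=((a-90-ph+90)%180)-90; 
    for i in range(1,n+1):
        q=np.radians(ph-step*i); t=np.array([*(A+rad*np.array([np.cos(q),np.sin(q)])),z0+(z-z0)*i/n])
        print((t-cur).round(1).tolist()+[0,0,round(-step-ja/n,1)]); cur=t
E
python3 -c "
from h import *
rep();plan(7,5,73)"
```

```text
t 2.9 pos [ 585.2 -154.3   76.1] rad 40.9 ang -47.4 jaw-90 -47.0 j6 -1.07 gap 15.0 F [ 0.2 -1.2  0.2] M [-0.043  0.038 -0.049] T_F -0.029 T_FM -0.078
[-4.4, -2.4, -0.6, 0, 0, np.float64(-7.1)]
[-4.1, -2.6, -0.6, 0, 0, np.float64(-7.1)]
[-4.4, -2.1, -0.6, 0, 0, np.float64(-7.1)]
[-4.6, -1.5, -0.6, 0, 0, np.float64(-7.1)]
[-4.8, -0.9, -0.6, 0, 0, np.float64(-7.1)]
```

Emit:
jog_arm:
  moves:
    - [[-4.4,-2.4,-0.6,0,0,-7],[-4.1,-2.6,-0.6,0,0,-7],[-4.4,-2.1,-0.6,0,0,-7],[-4.6,-1.5,-0.6,0,0,-7],[-4.8,-0.9,-0.6,0,0,-7]]

```text
clock: 3.4
eef_pos: [565.7, -163.7, 74.7]
eef_rot: [-0.837, 1.553, -0.719]
wrist_force: [4.3, 0.5, -1.3]
finger_gap: 14.9
```

```bash
python3 -c "
from h import *
rep();plan(7,5,71)"
```

```text
t 3.4 pos [ 565.7 -163.7   74.7] rad 40.3 ang -78.2 jaw-90 -83.3 j6 -0.45 gap 14.9 F [ 4.3  0.5 -1.3] M [ 0.116 -0.595  0.052] T_F 0.175 T_FM 0.227
[-4.9, -0.4, -0.7, 0, 0, np.float64(-6.0)]
[-4.9, -0.1, -0.7, 0, 0, np.float64(-6.0)]
[-4.9, 0.5, -0.7, 0, 0, np.float64(-6.0)]
[-4.8, 1.1, -0.7, 0, 0, np.float64(-6.0)]
[-4.6, 1.6, -0.7, 0, 0, np.float64(-6.0)]
```

Emit:
jog_arm:
  moves:
    - [[-4.9,-0.4,-0.6,0,0,-6],[-4.9,-0.1,-0.6,0,0,-6],[-4.9,0.5,-0.6,0,0,-6]]

```text
clock: 3.7
eef_pos: [552.5, -164.1, 73.7]
eef_rot: [-0.64, 1.549, -0.851]
wrist_force: [4.3, 0.4, -1.9]
finger_gap: 14.9
```

```bash
python3 -c "
from h import *
rep();plan(7,9,68)"
```

```text
t 3.7 pos [ 552.5 -164.1   73.7] rad 40.2 ang -97.2 jaw-90 -102.1 j6 -0.13 gap 14.9 F [ 4.3  0.4 -1.9] M [ 0.09  -0.524  0.049] T_F 0.168 T_FM 0.217
[-4.8, 1.1, -0.6, 0, 0, np.float64(-6.5)]
[-4.7, 1.5, -0.6, 0, 0, np.float64(-6.5)]
[-4.4, 2.0, -0.6, 0, 0, np.float64(-6.5)]
[-4.2, 2.6, -0.6, 0, 0, np.float64(-6.5)]
[-3.8, 3.1, -0.6, 0, 0, np.float64(-6.5)]
[-3.4, 3.5, -0.6, 0, 0, np.float64(-6.5)]
[-3.0, 3.9, -0.6, 0, 0, np.float64(-6.5)]
[-2.5, 4.2, -0.6, 0, 0, np.float64(-6.5)]
[-1.9, 4.5, -0.6, 0, 0, np.float64(-6.5)]
```

Emit:
jog_arm:
  moves:
    - [[-4.8,1.1,-0.6,0,0,-6.5],[-4.7,1.5,-0.6,0,0,-6.5],[-4.4,2.0,-0.6,0,0,-6.5]]

```text
clock: 4.0
eef_pos: [539.9, -159.9, 72.6]
eef_rot: [-0.454, 1.546, -1.021]
wrist_force: [4.1, 0.1, -1.1]
finger_gap: 15.4
```

```bash
python3 -c "
from h import *
rep();plan(7,6,69)"
```

```text
t 4.0 pos [ 539.9 -159.9   72.6] rad 39.8 ang -116.2 jaw-90 -122.5 j6 0.23 gap 15.4 F [ 4.1  0.1 -1.1] M [-0.059 -0.546  0.081] T_F 0.145 T_FM 0.226
[-4.3, 2.3, -0.6, 0, 0, np.float64(-5.9)]
[-3.9, 2.9, -0.6, 0, 0, np.float64(-5.9)]
[-3.5, 3.4, -0.6, 0, 0, np.float64(-5.9)]
[-3.1, 3.8, -0.6, 0, 0, np.float64(-5.9)]
[-2.6, 4.1, -0.6, 0, 0, np.float64(-5.9)]
[-2.1, 4.4, -0.6, 0, 0, np.float64(-5.9)]
```

Emit:
jog_arm:
  moves:
    - [[-4.3,2.3,-0.6,0,0,-6],[-3.9,2.9,-0.6,0,0,-6],[-3.5,3.4,-0.6,0,0,-6]]

```text
clock: 4.3
eef_pos: [529.7, -152.0, 71.8]
eef_rot: [-0.277, 1.542, -1.173]
wrist_force: [3.2, -3.1, -2.0]
finger_gap: 15.0
```

```bash
python3 -c "
from h import *
rep();plan(7,6,68.5)"
```

```text
t 4.3 pos [ 529.7 -152.    71.8] rad 39.3 ang -135.0 jaw-90 -141.3 j6 0.57 gap 15.0 F [ 3.2 -3.1 -2. ] M [-0.369 -0.429  0.009] T_F 0.175 T_FM 0.184
[-3.7, 3.2, -0.5, 0, 0, np.float64(-5.9)]
[-2.8, 4.0, -0.5, 0, 0, np.float64(-5.9)]
[-2.3, 4.3, -0.5, 0, 0, np.float64(-5.9)]
[-1.7, 4.6, -0.5, 0, 0, np.float64(-5.9)]
[-1.1, 4.7, -0.5, 0, 0, np.float64(-5.9)]
[-0.6, 4.9, -0.5, 0, 0, np.float64(-5.9)]
```

Emit:
jog_arm:
  moves:
    - [[-3.7,3.2,-0.5,0,0,-5],[-2.8,4.0,-0.5,0,0,-5],[-2.3,4.3,-0.5,0,0,-6]]

```text
clock: 4.6
eef_pos: [522.2, -141.5, 71.1]
eef_rot: [-0.136, 1.539, -1.324]
wrist_force: [2.1, -2.4, -2.3]
finger_gap: 15.1
```

```bash
python3 -c "
from h import *
rep();plan(7,6,67.5)"
```

```text
t 4.6 pos [ 522.2 -141.5   71.1] rad 39.3 ang -153.9 jaw-90 -158.1 j6 0.89 gap 15.1 F [ 2.1 -2.4 -2.3] M [-0.521 -0.279  0.047] T_F 0.122 T_FM 0.169
[-2.5, 4.2, -0.6, 0, 0, np.float64(-6.3)]
[-1.3, 4.7, -0.6, 0, 0, np.float64(-6.3)]
[-0.7, 4.8, -0.6, 0, 0, np.float64(-6.3)]
[-0.1, 4.9, -0.6, 0, 0, np.float64(-6.3)]
[0.5, 4.9, -0.6, 0, 0, np.float64(-6.3)]
[1.0, 4.8, -0.6, 0, 0, np.float64(-6.3)]
```

Emit:
jog_arm:
  moves:
    - [[-2.5,4.2,-0.6,0,0,-6],[-1.3,4.7,-0.6,0,0,-6],[-0.7,4.8,-0.6,0,0,-6]]

```text
clock: 4.9
eef_pos: [518.8, -128.9, 70.2]
eef_rot: [-0.021, 1.537, -1.538]
wrist_force: [-0.4, -4.0, -1.3]
finger_gap: 14.8
```

```bash
python3 -c "
from h import *
rep();plan(7,6,66.5)"
```

```text
t 4.9 pos [ 518.8 -128.9   70.2] rad 39.0 ang -173.1 jaw-90 -176.9 j6 1.24 gap 14.8 F [-0.4 -4.  -1.3] M [-0.633  0.21   0.037] T_F 0.152 T_FM 0.189
[-1.3, 4.8, -0.6, 0, 0, np.float64(-6.4)]
[0.3, 4.9, -0.6, 0, 0, np.float64(-6.4)]
[0.9, 4.8, -0.6, 0, 0, np.float64(-6.4)]
[1.5, 4.7, -0.6, 0, 0, np.float64(-6.4)]
[2.0, 4.4, -0.6, 0, 0, np.float64(-6.4)]
[2.6, 4.2, -0.6, 0, 0, np.float64(-6.4)]
```

Emit:
jog_arm:
  moves:
    - [[-1.3,4.8,-0.6,0,0,-6],[0.3,4.9,-0.6,0,0,-6],[0.9,4.8,-0.6,0,0,-6]]

```text
clock: 5.2
eef_pos: [519.5, -115.4, 69.2]
eef_rot: [0.069, 1.535, -1.776]
wrist_force: [-0.8, -3.0, 0.4]
finger_gap: 15.2
```

```bash
python3 -c "
from h import *
rep();plan(7,6,65.5)"
```

```text
t 5.2 pos [ 519.5 -115.4   69.2] rad 39.0 ang 167.0 jaw-90 -195.7 j6 1.6 gap 15.2 F [-0.8 -3.   0.4] M [-0.56   0.432 -0.023] T_F 0.121 T_FM 0.099
[0.4, 4.9, -0.6, 0, 0, np.float64(-6.5)]
[1.9, 4.5, -0.6, 0, 0, np.float64(-6.5)]
[2.5, 4.2, -0.6, 0, 0, np.float64(-6.5)]
[3.0, 3.9, -0.6, 0, 0, np.float64(-6.5)]
[3.4, 3.5, -0.6, 0, 0, np.float64(-6.5)]
[3.8, 3.0, -0.6, 0, 0, np.float64(-6.5)]
```

Emit:
jog_arm:
  moves:
    - [[0.4,4.9,-0.6,0,0,-6],[1.9,4.5,-0.6,0,0,-6],[2.5,4.2,-0.6,0,0,-6]]

```text
clock: 5.5
eef_pos: [524.9, -102.7, 68.0]
eef_rot: [0.124, 1.533, -2.05]
wrist_force: [-3.3, -2.8, 0.0]
finger_gap: 14.8
```

```bash
python3 -c "
from h import *
rep();plan(7,6,64.5)"
```

```text
t 5.5 pos [ 524.9 -102.7   68. ] rad 39.1 ang 146.6 jaw-90 -214.6 j6 1.95 gap 14.8 F [-3.3 -2.8  0. ] M [-0.357  0.62   0.056] T_F 0.161 T_FM 0.217
[2.2, 4.4, -0.6, 0, 0, np.float64(-6.8)]
[3.4, 3.5, -0.6, 0, 0, np.float64(-6.8)]
[3.8, 3.1, -0.6, 0, 0, np.float64(-6.8)]
[4.1, 2.6, -0.6, 0, 0, np.float64(-6.8)]
[4.4, 2.1, -0.6, 0, 0, np.float64(-6.8)]
[4.6, 1.5, -0.6, 0, 0, np.float64(-6.8)]
```

Emit:
jog_arm:
  moves:
    - [[2.2,4.4,-0.6,0,0,-6],[3.4,3.5,-0.6,0,0,-6],[3.8,3.1,-0.6,0,0,-6]]

```text
clock: 5.8
eef_pos: [534.5, -92.4, 66.7]
eef_rot: [0.146, 1.532, -2.357]
wrist_force: [-3.0, -1.3, 1.7]
finger_gap: 14.9
```

```bash
python3 -c "
from h import *
rep();plan(7,6,63.5)"
```

```text
t 5.8 pos [534.5 -92.4  66.7] rad 39.2 ang 125.8 jaw-90 -233.4 j6 2.3 gap 14.9 F [-3.  -1.3  1.7] M [-0.28   0.845 -0.008] T_F 0.125 T_FM 0.117
[3.7, 3.2, -0.5, 0, 0, np.float64(-7.1)]
[4.4, 2.1, -0.5, 0, 0, np.float64(-7.1)]
[4.6, 1.5, -0.5, 0, 0, np.float64(-7.1)]
[4.8, 1.0, -0.5, 0, 0, np.float64(-7.1)]
[4.9, 0.4, -0.5, 0, 0, np.float64(-7.1)]
[4.9, -0.2, -0.5, 0, 0, np.float64(-7.1)]
```

The nut has turned about 183° and is still running freely. I'll switch to the other bar end so joint 6 has room again.

Emit:
jog_arm:
  moves:
    - [[0,0,0,0,0,0],[0,0,0,0,0,0],[0,0,20,0,0,0],[0,0,25,0,0,0],[0,0,20,0,0,8]]
  gripper: -0.3

```text
clock: 6.3
eef_pos: [533.4, -92.5, 131.3]
eef_rot: [0.05, 1.531, -2.302]
wrist_force: [-0.7, 1.1, -1.0]
finger_gap: 32.9
```

Emit:
jog_arm:
  moves:
    - [[2.4,-3.1,0,0,0,8.5],[2.4,-3.1,0,0,0,8.5],[2.4,-3.1,0,0,0,8.5],[2.4,-3.1,0,0,0,8.5],[2.4,-3.1,0,0,0,8.5]]

```text
clock: 6.8
eef_pos: [546.9, -109.3, 135.8]
eef_rot: [0.232, 1.532, -1.365]
wrist_force: [-0.3, -0.4, -0.1]
finger_gap: 32.9
```

Emit:
jog_arm:
  moves:
    - [[2.4,-3.1,0,0,0,8.5],[2.4,-3.1,0,0,0,8.5],[2.4,-3.1,0,0,0,8.5],[2.4,-3.1,0,0,0,8.5],[2.4,-3.1,0,0,0,8.5]]

```text
clock: 7.3
eef_pos: [559.2, -126.1, 136.5]
eef_rot: [0.258, 1.53, -0.589]
wrist_force: [0.2, 0.2, -0.1]
finger_gap: 32.5
```

Emit:
jog_arm:
  moves:
    - [[2.4,-3.1,0,0,0,8.5],[2.4,-3.1,0,0,0,8.5],[2.4,-3.1,0,0,0,8.5],[2.4,-3.1,0,0,0,8.5],[2.4,-3.1,0,0,0,8.5]]

```text
clock: 7.8
eef_pos: [571.4, -143.1, 137.1]
eef_rot: [0.242, 1.527, 0.145]
wrist_force: [-0.0, -0.4, 0.3]
finger_gap: 32.7
```

Emit:
jog_arm:
  moves:
    - [[2.4,-3.1,0,0,0,8.5],[2.4,-3.1,0,0,0,8.5],[2.4,-3.1,0,0,0,8.5],[2.4,-3.1,0,0,0,8.5],[0,0,0,0,0,0]]

```text
clock: 8.3
eef_pos: [581.2, -157.2, 137.5]
eef_rot: [0.196, 1.526, 0.704]
wrist_force: [0.3, 0.0, 1.1]
finger_gap: 33.0
```

Run:
```python
from h import *
rep(); s,R,a=tool(); print(R[:,0], 'fix rotvec deg',np.degrees(np.cross(R[:,0],[0,0,-1])).round(2))
im,d=manip.camera('wrist'); cv2.imwrite('pics/w2.png',im)
```

```text
t 8.3 pos [ 581.2 -157.2  137.5] rad 40.6 ang -54.4 jaw-90 -60.9 j6 -0.87 gap 33.0 F [0.3 0.  1.1] M [-0.026  0.002  0.041] T_F 0.011 T_FM 0.052
[ 0.0345098   0.0293009  -0.99897474] fix rotvec deg [-1.68  1.98  0.  ]
```

View pics/w2.png

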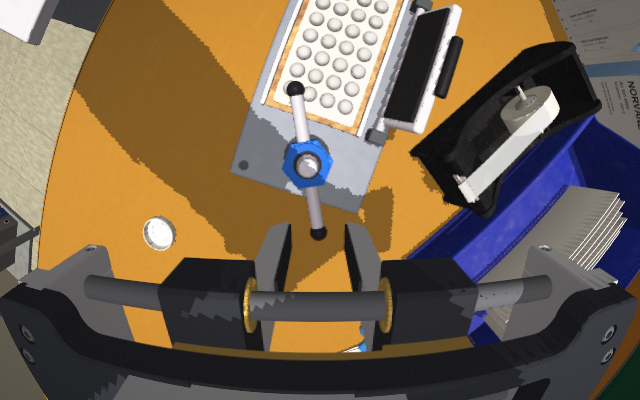

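The wrist view shows the near ball at (318,232) and the hub at (308,163). The bar is tilted about 9° from the finger plane, which matches the computed -50.6° against -60.9°. I'll correct the yaw and tilt, then descend.

Emit:
jog_arm:
  moves:
    - [[1.7,2,-10,-0.8,1,5],[0,0,-22,-0.8,1,5],[0,0,-20,0,0,0],[0,0,-19,0,0,0]]

```text
clock: 8.75
eef_pos: [583.6, -155.1, 67.7]
eef_rot: [-0.393, 1.569, 0.277]
wrist_force: [0.1, -0.1, 0.2]
finger_gap: 32.9
```

```bash
python3 -c "
from h import *
rep();print(tool()[1][:,0])"
```

```text
t 8.75 pos [ 583.6 -155.1   67.7] rad 40.4 ang -49.8 jaw-90 -51.6 j6 -0.99 gap 32.9 F [ 0.1 -0.1  0.2] M [-0.066  0.011  0.037] T_F 0.001 T_FM 0.038
[ 2.06736858e-03  5.86979868e-04 -9.99997691e-01]
```

Emit:
jog_arm:
  moves:
    - [[-0.5,0,-2,0,0,1],[0,0,-2,0,0,0],[0,0,0,0,0,0]]
  gripper: -0.68

```text
clock: 9.05
eef_pos: [582.1, -154.5, 62.4]
eef_rot: [1.181, 1.569, 1.864]
wrist_force: [0.6, 0.7, 0.4]
finger_gap: 15.8
```

```bash
python3 -c "
from h import *
rep();plan(7,6,62)"
```

```text
t 9.05 pos [ 582.1 -154.5   62.4] rad 39.0 ang -50.9 jaw-90 -50.9 j6 -1.0 gap 15.8 F [0.6 0.7 0.4] M [-0.005  0.075 -0.016] T_F 0.036 T_FM 0.02
[-3.3, -3.6, -0.1, 0, 0, np.float64(-7.0)]
[-4.3, -2.3, -0.1, 0, 0, np.float64(-7.0)]
[-4.5, -1.8, -0.1, 0, 0, np.float64(-7.0)]
[-4.7, -1.2, -0.1, 0, 0, np.float64(-7.0)]
[-4.8, -0.6, -0.1, 0, 0, np.float64(-7.0)]
[-4.9, -0.0, -0.1, 0, 0, np.float64(-7.0)]
```

Emit:
jog_arm:
  moves:
    - [[-3.3,-3.6,0,0,0,-6],[-4.3,-2.3,0,0,0,-6],[-4.5,-1.8,0,0,0,-6]]

```text
clock: 9.35
eef_pos: [571.9, -161.7, 65.5]
eef_rot: [-0.278, 1.565, 0.08]
wrist_force: [7.0, 2.3, -4.6]
finger_gap: 14.7
```

```bash
python3 -c "
from h import *
rep();plan(5,5,61)"
```

```text
t 9.35 pos [ 571.9 -161.7   65.5] rad 40.2 ang -69.0 jaw-90 -69.5 j6 -0.7 gap 14.7 F [ 7.   2.3 -4.6] M [ 0.445 -0.923  0.026] T_F 0.296 T_FM 0.322
[-3.4, -0.9, -0.9, 0, 0, np.float64(-4.9)]
[-3.4, -0.8, -0.9, 0, 0, np.float64(-4.9)]
[-3.5, -0.5, -0.9, 0, 0, np.float64(-4.9)]
[-3.5, -0.2, -0.9, 0, 0, np.float64(-4.9)]
[-3.5, 0.1, -0.9, 0, 0, np.float64(-4.9)]
```

The torque has risen to about 0.30 N m, so contact has probably begun. I'll go on in small steps.

Emit:
jog_arm:
  moves:
    - [[-2.7,-0.8,-0.8,0,0,-4]]

```text
clock: 9.45
eef_pos: [569.9, -162.4, 65.8]
eef_rot: [-0.285, 1.562, -0.003]
wrist_force: [6.1, 3.5, -5.0]
finger_gap: 15.2
```

```bash
python3 -c "
from h import *
rep();plan(4,2,64)"
```

```text
t 9.45 pos [ 569.9 -162.4   65.8] rad 40.2 ang -72.0 jaw-90 -73.8 j6 -0.63 gap 15.2 F [ 6.1  3.5 -5. ] M [ 0.593 -0.935  0.018] T_F 0.278 T_FM 0.296
[-2.7, -0.6, -0.9, 0, 0, np.float64(-3.1)]
[-2.7, -0.6, -0.9, 0, 0, np.float64(-3.1)]
```

Emit:
jog_arm:
  moves:
    - [[-2.7,-0.6,-0.9,0,0,-3],[-2.7,-0.6,-0.9,0,0,-3]]

```text
clock: 9.65
eef_pos: [566.4, -163.3, 66.2]
eef_rot: [-0.274, 1.555, -0.103]
wrist_force: [7.2, 2.5, -5.7]
finger_gap: 15.3
```

```bash
python3 -c "
from h import *
rep();plan(4,2,64)"
```

```text
t 9.65 pos [ 566.4 -163.3   66.2] rad 40.1 ang -77.2 jaw-90 -80.2 j6 -0.52 gap 15.3 F [ 7.2  2.5 -5.7] M [ 0.403 -1.249  0.084] T_F 0.304 T_FM 0.388
[-2.8, -0.4, -1.1, 0, 0, np.float64(-2.5)]
[-2.8, -0.3, -1.1, 0, 0, np.float64(-2.5)]
```

Emit:
jog_arm:
  moves:
    - [[-3,-0.4,-2.5,0,0,-2.5],[-3,-0.3,-2,0,0,-2.5]]

```text
clock: 9.85
eef_pos: [563.4, -163.8, 65.1]
eef_rot: [-0.254, 1.546, -0.177]
wrist_force: [7.5, 4.2, 1.3]
finger_gap: 15.2
```

```bash
python3 -c "
from h import *
rep();plan(4,2,64)"
```

```text
t 9.85 pos [ 563.4 -163.8   65.1] rad 40.0 ang -81.5 jaw-90 -85.5 j6 -0.43 gap 15.2 F [7.5 4.2 1.3] M [ 0.66  -1.312  0.056] T_F 0.323 T_FM 0.378
[-2.8, -0.3, -0.6, 0, 0, np.float64(-2.0)]
[-2.8, -0.1, -0.6, 0, 0, np.float64(-2.0)]
```

Emit:
jog_arm:
  moves:
    - [[-3.3,-0.2,-1.2,0,0,-2],[-3.3,0,-1.2,0,0,-2]]

```text
clock: 10.05
eef_pos: [559.9, -163.9, 65.8]
eef_rot: [-0.236, 1.536, -0.233]
wrist_force: [9.8, -0.3, -6.0]
finger_gap: 15.0
```

```bash
python3 -c "
from h import *
rep()"
```

```text
t 10.05 pos [ 559.9 -163.9   65.8] rad 39.8 ang -86.5 jaw-90 -89.8 j6 -0.36 gap 15.0 F [ 9.8 -0.3 -6. ] M [-0.121 -1.583  0.101] T_F 0.388 T_FM 0.49
```

```bash
cat >> h.py <<'E'
def hold(n=4):
    for i in range(n):
        manip.camera('top'); s,R,a=tool(); ref=s['eef_pos']-160*R[:,0]; F=s['wrist_force']; M=s['moment']; r=ref[:2]-A; q=s['eef_pos'][:2]-A
        print(s['clock'].__round__(2),s['eef_pos'].round(1),'F',F.round(1),'T_F',((q[0]*F[1]-q[1]*F[0])/1e3).round(3),'T_full',((r[0]*F[1]-r[1]*F[0])/1e3+M[2]).round(3),'toolx',R[:2,0].round(3),'jaw-90',round(a-90,1),'ang',np.degrees(np.arctan2(q[1],q[0])).round(1))
    print('fix',np.degrees(np.cross(R[:,0],[0,0,-1])).round(2))
E
python3 -c "
from h import *
hold()"
```

```text
10.1 [ 559.6 -164.    65.8] F [ 7.9  0.4 -3.2] T_F 0.313 T_full 0.342 toolx [ 0.034 -0.008] jaw-90 -90.0 ang -86.9
10.15 [ 559.7 -164.    65.9] F [ 6.4  0.4 -2.8] T_F 0.257 T_full 0.36 toolx [ 0.034 -0.008] jaw-90 -89.8 ang -86.9
10.2 [ 559.7 -164.    65.9] F [ 6.9  1.1 -3. ] T_F 0.279 T_full 0.319 toolx [ 0.033 -0.008] jaw-90 -89.7 ang -86.9
10.25 [ 559.7 -164.    65.9] F [ 6.2  0.9 -2.7] T_F 0.251 T_full 0.298 toolx [ 0.033 -0.008] jaw-90 -89.7 ang -86.8
fix [0.46 1.91 0.  ]
```

Emit:
jog_arm:
  moves:
    - [[-3.3,0.1,-0.6,0.2,0.9,-0.5],[-3.3,0.2,-1.2,0.2,0.9,-0.5]]

```text
clock: 10.45
eef_pos: [556.3, -164.2, 66.9]
eef_rot: [-0.311, 1.559, -0.326]
wrist_force: [11.8, -1.2, -5.9]
finger_gap: 14.9
```

```bash
python3 -c "
from h import *
rep();hold(2)"
```

```text
t 10.45 pos [ 556.3 -164.2   66.9] rad 40.1 ang -91.7 jaw-90 -90.9 j6 -0.34 gap 14.9 F [11.8 -1.2 -5.9] M [-0.269 -2.078 -0.022] T_F 0.474 T_FM 0.452
10.5 [ 556.1 -164.2   66.9] F [ 9.1 -0.8 -4.3] T_F 0.364 T_full 0.347 toolx [ 0.01  -0.004] jaw-90 -90.9 ang -91.9
10.55 [ 556.2 -164.3   66.9] F [ 7.3 -0.6 -2.6] T_F 0.294 T_full 0.285 toolx [ 0.011 -0.004] jaw-90 -90.9 ang -91.9
fix [0.21 0.62 0.  ]
```

Emit:
jog_arm:
  moves:
    - [[-3.3,0.3,-1,0.1,0.3,-3],[-3.3,0.5,-1,0.1,0.3,-3]]

```text
clock: 10.75
eef_pos: [553.2, -163.9, 67.6]
eef_rot: [-0.186, 1.56, -0.31]
wrist_force: [11.7, -0.6, -7.2]
finger_gap: 15.0
```

```bash
python3 -c "
from h import *
rep();hold(1)"
```

```text
t 10.75 pos [ 553.2 -163.9   67.6] rad 39.9 ang -96.2 jaw-90 -97.1 j6 -0.23 gap 15.0 F [11.7 -0.6 -7.2] M [-0.165 -2.177  0.075] T_F 0.468 T_FM 0.543
10.8 [ 553.  -163.9   67.7] F [ 9.5 -0.2 -4.5] T_F 0.379 T_full 0.406 toolx [ 0.01  -0.003] jaw-90 -97.3 ang -96.5
fix [0.2 0.6 0. ]
```

Emit:
jog_arm:
  moves:
    - [[-3.3,0.5,-2.5,0.1,0.3,-2],[-3.3,0.5,-2,0.1,0.3,-1]]

```text
clock: 11.0
eef_pos: [551.3, -163.6, 67.3]
eef_rot: [-0.083, 1.556, -0.266]
wrist_force: [14.2, 0.5, -3.0]
finger_gap: 15.5
```

```bash
python3 -c "
from h import *
rep();hold(1)"
```

```text
t 11.0 pos [ 551.3 -163.6   67.3] rad 39.9 ang -98.9 jaw-90 -100.5 j6 -0.17 gap 15.5 F [14.2  0.5 -3. ] M [ 0.025 -2.432  0.08 ] T_F 0.555 T_FM 0.636
11.05 [ 551.1 -163.6   67.3] F [12.4  0.5 -1.6] T_F 0.485 T_full 0.511 toolx [ 0.014 -0.004] jaw-90 -100.6 ang -99.2
fix [0.22 0.8  0.  ]
```

The moving torque is now about 0.56 N m by force, or about 0.6 with the moment included. That is inside the firm band, so I'll release, lift and check that the bar stays put.

Emit:
jog_arm:
  moves:
    - [[0,0,0,0,0,0],[0,0,0,0,0,0]]
  gripper: -0.3

```text
clock: 11.25
eef_pos: [552.4, -163.9, 69.7]
eef_rot: [-0.092, 1.552, -0.278]
wrist_force: [0.5, -0.5, -0.8]
finger_gap: 28.2
```

Run:
```python
from h import *
rep(); im,d=manip.camera('wrist'); cv2.imwrite('pics/w3.png',im[100:300,150:470])
```

```text
t 11.25 pos [ 552.4 -163.9   69.7] rad 40.0 ang -97.3 jaw-90 -100.6 j6 -0.17 gap 28.2 F [ 0.5 -0.5 -0.8] M [-0.06   0.072 -0.008] T_F 0.022 T_FM 0.013
```

Emit:
jog_arm:
  moves:
    - [[0,0,25,0,0,0],[0,0,30,0,0,0],[0,0,30,0,0,0],[0,-30,20,0,0,0],[0,-40,0,0,0,0]]

```text
clock: 11.8
eef_pos: [551.3, -231.9, 180.3]
eef_rot: [-0.111, 1.554, -0.293]
wrist_force: [0.8, -1.0, -0.6]
finger_gap: 32.8
```

Emit:
jog_arm:
  moves:
    - [[-20,-45,20,0,0,0],[-20,-45,20,0,0,0],[0,-45,0,0,0,0],[0,-45,0,0,0,0],[0,0,0,0,0,0]]

```text
clock: 12.3
eef_pos: [509.9, -415.3, 221.6]
eef_rot: [-0.224, 1.551, -0.41]
wrist_force: [-0.4, 0.3, -0.6]
finger_gap: 32.7
```

Run:
```python
from h import *
rep()
im,d,p=cam('top'); c=cv2.resize(im[150:235,290:410],None,fx=5,fy=5,interpolation=cv2.INTER_CUBIC)
im2,_,p2=cam('scene'); u,v=proj(p2,[[557,-124,60]])[0].astype(int); c2=cv2.resize(im2[v-40:v+40,u-60:u+60],None,fx=5,fy=5,interpolation=cv2.INTER_CUBIC)
np.savez('top1.npz',im=im,d=d); cv2.imwrite('pics/end.png',np.vstack([c[:, :600],c2[:175+100]])[:600])
vv,uu=np.mgrid[150:235,290:410]; W=world(p,uu,vv,d[150:235,290:410])
hi=(W[...,2]>52)&(W[...,2]<90)&(np.hypot(W[...,0]-557,W[...,1]+124)<75)&(W[...,1]<-75)
P=np.array([atz(p,a,65)[:2] for a in np.stack([uu[hi],vv[hi]],-1).astype(float)]); k=np.hypot(*(P-[557.5,-124.2]).T); b=P[(k>24)]
m=b.mean(0); e=np.linalg.svd(b-m)[2][0]; print(len(b),'bar ang',np.degrees(np.arctan2(e[1],e[0])),m)
bl=im[150:235,290:410].astype(int); blue=(bl[...,0]>bl[...,2]+50)&(W[...,2]>55)&(W[...,2]<92)&(k.min()>=0); print('hub z',np.median(W[...,2][blue]))
```

```text
t 12.3 pos [ 509.9 -415.3  221.6] rad 294.9 ang -99.3 jaw-90 -100.6 j6 -0.56 gap 32.7 F [-0.4  0.3 -0.6] M [-0.062  0.021  0.048] T_F -0.129 T_FM -0.081
91 bar ang -95.93591543993689 [ 555.73923787 -137.89405718]
hub z 69.93796561552658
```

View pics/end.png

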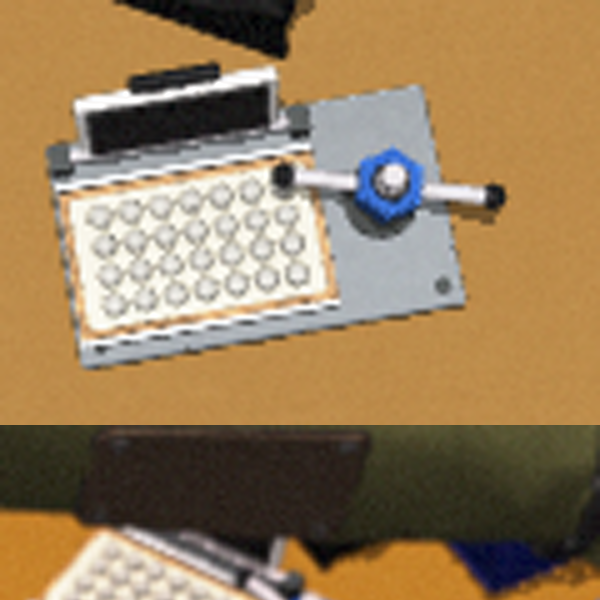

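View pics/w3.png

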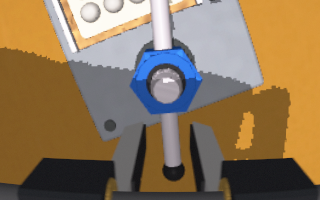

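The end picture shows the bar from (285,175) to (493,196), at -95.9° against the -95.3° expected at release, so there was no spring-back. The hub top has dropped from about 82 to about 70 mm, the press hasn't moved, and the arm is clear.

```bash
python3 -c "
from h import *
print(manip.sign_off())"
```

```text
the job is handed in; nothing more can be done
None
```

The lock nut is down on the washer and jammed at about 0.55–0.6 N m. I handed the job in at about 12.4 s of the 72 s allowed.

- **How it was done:** I caged the tommy bar loosely between the fingers and pushed it clockwise about 3.2 rad. I then changed to the other bar end and ran the nut on to contact, about 4 rad in all. Free running read about 0.15 N m, as specified.
- **Tightening:** The torque climbed over the last half radian, roughly, to a final 0.56 N m from force alone. With the wrist moment included it came to about 0.62. These two readings disagree slightly, but both are well below the 0.75 at which the stop nut is dragged round.
- **After letting go:** The bar lay at -95.9° against about -95.3° expected, so it did not spring back. The hub top had dropped about 12–13 mm. The arm was clear, with no force on the wrist beyond noise.
- **Not checked:** I could not see the stop nut's angle directly. I only infer that it held, because the torque rose steadily with no slip. I did not measure the loose items again afterwards, but no unexpected contact force appeared in the readings.

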